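# Clip the eyelet punch into its rack

### The job

Put the loose steel punch away in the empty row of the rack: snap it sideways into both spring clips, fully home and with its tip still outside the black tip guard, then slide it along in the clips, tip first into the guard, until you feel the tip come to rest on the plug inside. Press gently, so that neither clips nor cutting tip are rammed, let go of it there, and leave everything else on the bench where it is.

Things in the scene. Friction and masses are not known exactly. Their poses are not given: they have to be found in the camera images.
- punch: Loose steel punch, 220 mm long, 0.3 kg, lying on the green punching board. Origin on its axis, mid of its dark eight-sided grip (40 mm long, 20 mm across flats, flats left and right as it lies). x: along the axis to the cutting tip, z up as it lies. Round necks, 16 mm thick, from 20 to 84 mm both sides of the origin; striking head 20 mm thick to x = -104 mm; 9 mm tip.
- tip (a point): End of the punch's 9 mm tip, on its axis, 116 mm from the punch's origin.
- rack: Pale wooden rack screwed to the bench, 306 by 140 by 16 mm. Origin in the middle of its underside, x along its two rows towards the black tip guards, z up. The row at y = +36 mm is empty; the row at y = -36 mm holds a like punch with a brass grip, already stowed and fixed.
- seat (a point): On the axis of the empty row, midway between its two clips, 42 mm above the bench, 26 mm above the rack's board, axes as the rack's. The punch's axis lies on this line when it is home. The board is clear between the clips. The punch's grip cannot enter a clip: its origin must be within 26 mm of this point along x.
- clip_front (a point): Axis of the C-shaped spring clip nearer the guard, 52 mm in x from seat; open upwards, 10 mm long in x, top 14 mm above this point, lips 21 mm apart at the top, 12 mm at the throat. A neck on the lips first touches with its axis 11 mm above this point, needs about 5 to 7 N a clip to go in, then snaps home on the foot; home, the punch slides in the two clips with about 5 to 9 N.
- clip_rear (a point): The same on the other clip, at x = -52 mm from seat.
- mouth (a point): Centre of the mouth of the empty row's tip guard, on the row's axis, 116 mm in x from seat, axes as the rack's.
- guard: Tip guard of the empty row: black tube, 26 mm outside, 15 mm bore, 36 mm long from its mouth, fixed to the rack (origin as the rack's). Inside is a firm leather plug, packed down by use: its face lies 5 to 22 mm behind the mouth, out of sight and different each time. The cutting tip should meet it lightly but surely, with 3 to 10 N.
- dish: Copper dish of rivets, 110 mm across, 24 mm high. Origin under its middle. To be left alone.
- glue: Glue jar with red cap, 64 mm across, 95 mm high. Origin under its middle. To be left alone.
- tin: Round aluminium tin, 84 mm across, 36 mm high. Origin under its middle. To be left alone.
- last: Pale birch shoe last, 250 mm long along its x, 80 mm wide, 94 mm high. Origin under its middle. To be left alone.
- mallet: Mallet with wooden head, 48 mm by 90 mm along its y, handle 150 mm long towards -x. Origin under its head. To be left alone.
- anvil: Small steel setting anvil, 48 mm across, 32 mm high. Origin under its middle. To be left alone.
- awl: Awl, 163 mm long, wooden handle towards -x. Origin under its middle. To be left alone.
Not all that is in view belongs to the job. Several things have the shape of the punch; the one meant has the colours described above.

How it is judged (in metres and radians):
On the way, in this order (a step that is already met when the one before it is completed fails the run):
1. the punch lies snapped home in both clips, its tip still outside the guard (y of punch in the frame of seat between -0.002 and 0.002 m and z of punch in the frame of seat between -0.002 and 0.002 m and angle between the x axis of punch and the x axis of seat, either way round below 0.035 rad and x of tip in the frame of mouth between -0.035 and 0 m), for 0.2 s.
2. still home in both clips, the tip has been slid into the guard and presses on the plug (over 2.5 N) (y of punch in the frame of seat between -0.002 and 0.002 m and z of punch in the frame of seat between -0.002 and 0.002 m and angle between the x axis of punch and the x axis of seat, either way round below 0.035 rad and x of tip in the frame of mouth above 0.004 m and contact force between punch and guard above 2.5 N), for 0.1 s.
At the end, for the whole second after the job is handed in: the punch rests, let go, home in both clips of the empty row: its axis within 2 mm of the clips' axis sideways and in height and within 2 degrees in direction, its tip more than 4 mm inside the guard's mouth (y of punch in the frame of seat between -0.002 and 0.002 m and z of punch in the frame of seat between -0.002 and 0.002 m and angle between the x axis of punch and the x axis of seat, either way round below 0.035 rad and x of tip in the frame of mouth above 0.004 m and linear speed of punch below 0.01 m/s and angular speed of punch below 0.1 rad/s); the robot touches nothing.
It fails at once if the punch is forced against clips or rack with more than 45 N (contact force between punch and rack above 45 N).
It fails at once if the tip is rammed into the guard with more than 12 N (contact force between punch and guard above 12 N).
It fails at once if a bystander (copper dish of rivets, glue jar, tin of eyelets, birch last, mallet, setting anvil, awl) is shoved more than 20 mm (distance of any of dish, glue, tin, last, mallet, anvil, awl from where it was at the start of the episode above 0.02 m).
It also fails if it takes over 72 s, if anything falls off the work surface, if the arm or the gripper's body presses on something with over 40 N, if the wrist force passes 120 N, or if a joint passes its speed limit or range.

### The arm

A 6-joint arm with a two-finger parallel gripper is mounted at the origin on the work surface. World frame = base frame: x ahead of the robot, y to its left, z up, the work surface at z = 0. Lengths are in m, angles in degrees, forces in N, time in s.
With the tool pointing down it reaches from about 0.325 to 0.9 m from the base axis. Payload 6.1 kg.
Tool frame: the origin (TCP) lies on the centre line of the jaws, within the pads' length; the fingertips stand env.tcp_to_tips ahead of it and the grasp point (between the pads) lies 6 mm ahead of it (env.tcp_to_tips is the distance from the TCP to the fingertips, in m); z points along the fingers, y is the line along which they close (so a half turn about z gives the same grasp; the last joint's range is limited). The gripper opens to 85 mm and grips with 20 to 120 N. Pads are 22 mm wide; open, the fingers measure 114 mm over their backs; the gripper's body (76 mm by 85 mm) begins 54 mm behind the grasp point. The pads swing forward as they close: fully open they stand 13 mm farther back than shut.
Start: joints at [57.061, 12.628, 87.462, -0, 79.91, -7.225], TCP at [0.271, 0.563, 0.256] pointing down, gripper open.
Joint ranges: [-170.65, 170.65], [-52.31, 119.04], [5.05, 147.46], [-71.25, 251.25], [11.57, 151.72], [-153.62, 153.62]. Speed limits (degrees/s): [147.25, 147.25, 172.46, 180, 180, 180].

### API

Orientations are given as [roll, pitch, yaw] about the fixed x, y, z axes, in that order (R = Rz(yaw) Ry(pitch) Rx(roll)).
In Python, from rig import env, viewer, order gives the robot as it stands. The module is installed in compiled form; this text tells all that it offers.
- The arm moves only by the tool servo_tool, never from a script. Its argument "deltas" is a list of rows, each an object of numbers: "x", "y", "z": the shift along the tool's x, y, z in cm; "spin": the turn about the tool's z in degrees. A call has 1 to 8 rows; each row is the pose to reach, as a shift and turn from the pose commanded when the call began, along the tool's axes at that moment; what a row does not reach only later rows make up. A row lasts 1/10 s, in which the tool goes at most 50 mm and 8.59 degrees, less where a joint would pass 70% of its speed; a pose out of reach is approached as far as the arm can. A call with a gripper value outside its range is refused whole. "hand" is the opening, from -1 (shut) to 1 (fully open), set as the call begins (left out, the last holds). The fingers move at their own pace and stop on an object; "squeeze" is the grip in N (left out, the last holds). Time passes only in rows, so rows that repeat a pose let the fingers close. It gives the time, the measured TCP pose, the force, the opening and the grip force at its end, in the units of the state.
- env.read_state(): the state, without advancing time (a new reading comes with each control period).
- viewer.get_image(name): name is "side" or "top" or "wrist"; returns a dict with "pixels" (480x640x3 uint8, red, green, blue), "K" (3x3 intrinsics, pixels), "view" (4x4, takes a point from world to camera coordinates); the wrist camera has in their place "hand_eye" (4x4, takes a point from camera to tool coordinates, whose origin is the TCP and whose axes are the flange's). Camera axes: x right, y down, z forward; pixel columns grow to the right and rows downward; lengths in m; the calibration is good to about 2 mm. The wrist camera is an equidistant fisheye: a pixel r from the principal point sees the ray r / f radians off the axis. A picture is of the moment at which its call begins: read the wrist's pose just before it. There is no depth.
- order.finish_job(): hands the job in; it is judged then, once.
The state is a dict: "time": time; "joints": joint angles; "qvel": joint speeds; "joint_efforts": joint torques, N m; "tcp_pos": TCP position; "ee_rot": TCP orientation; "contact_force": force on the tool from outside, world axes, zero at the start; "ft_torque": the same for the moment, N m; "finger_gap": finger opening in m; "finger_force": force on a finger pad.
Only numpy, scipy, OpenCV 4.12 (cv2) and the standard library are available. Lean on these libraries where they do the work, as an engineer would, in place of code of your own. Each camera call takes 0.05 s, during which the arm holds its last target. There are 200 camera calls.

## Working session

There is one attempt and no reset: what is moved stays moved. The work goes in short steps, Python scripts to look and compute and a tool call to move; the robot and the scene stay as the last step left them, time stands still between calls to the robot, and variables do not carry over. Pictures are saved under pics/ and viewed, at most 10 in all, crops included, and the job is handed in when it is done.

Besides the shell and the picture viewer there is one more tool, called after ">>>" as name(argument=value, ...) on one line, values as JSON. servo_tool: Moves the arm, as the interface text tells. Its arguments: {"type":"object","properties":{"deltas":{"type":"array","items":{"type":"object","properties":{"x":{"type":"number"},"y":{"type":"number"},"z":{"type":"number"},"spin":{"type":"number"}}}},"hand":{"type":"number"},"squeeze":{"type":"number"}},"required":["deltas"]}

```bash
mkdir -p pics; python3 - <<'E'
from rig import env, viewer
import cv2,numpy as np
print(env.read_state(), env.tcp_to_tips)
for n in ("top","side","wrist"):
    i=viewer.get_image(n); cv2.imwrite(f"pics/{n}0.png",i["pixels"][:,:,::-1]); print(n,{k:np.round(v,4).tolist() for k,v in i.items() if k!="pixels"})
E
```

```text
{'time': 0.0, 'joints': array([ 5.70584453e+01,  1.26738830e+01,  8.75239971e+01,  7.19098819e-04,
        7.99097280e+01, -7.22427984e+00]), 'qvel': array([ 0.02385425,  0.05138839, -0.01062323,  0.03939602, -0.11108593,
       -0.12721452]), 'joint_efforts': array([ 1.70390525e-03, -4.96879470e+01, -3.89412761e+01, -4.97334611e-06,
        1.07662971e-02, -2.42616056e-05]), 'tcp_pos': array([0.27090505, 0.56264015, 0.25523021]), 'ee_rot': array([-1.79893335e+02, -1.42342232e-02,  1.54282585e+02]), 'contact_force': array([-0.07912863, -0.00607032,  0.22866291]), 'ft_torque': array([-0.03982969, -0.02207938, -0.00517084]), 'finger_force': 0.0, 'finger_gap': 0.08558525397835398} 0.025
top {'K': [[562.5271, 0.0, 318.1036], [0.0, 562.5271, 245.7762], [0.0, 0.0, 1.0]], 'view': [[-0.0156, -0.9999, 0.0006, 0.0385], [-0.9988, 0.0156, -0.0455, 0.4842], [0.0454, -0.0013, -0.999, 1.3311], [0.0, 0.0, 0.0, 1.0]]}
side {'K': [[528.2858, 0.0, 315.0241], [0.0, 528.2858, 252.418], [0.0, 0.0, 1.0]], 'view': [[0.8146, -0.5795, 0.023, -0.3926], [-0.2898, -0.4411, -0.8494, 0.186], [0.5024, 0.6853, -0.5273, 1.1903], [0.0, 0.0, 0.0, 1.0]]}
wrist {'K': [[371.6483, 0.0, 317.8341], [0.0, 371.6483, 240.4615], [0.0, 0.0, 1.0]], 'hand_eye': [[0.0001, -0.9549, -0.297, 0.0751], [1.0, -0.0, 0.0005, -0.0003], [-0.0005, -0.297, 0.9549, -0.1182], [0.0, 0.0, 0.0, 1.0]]}
```

View pics/top0.png

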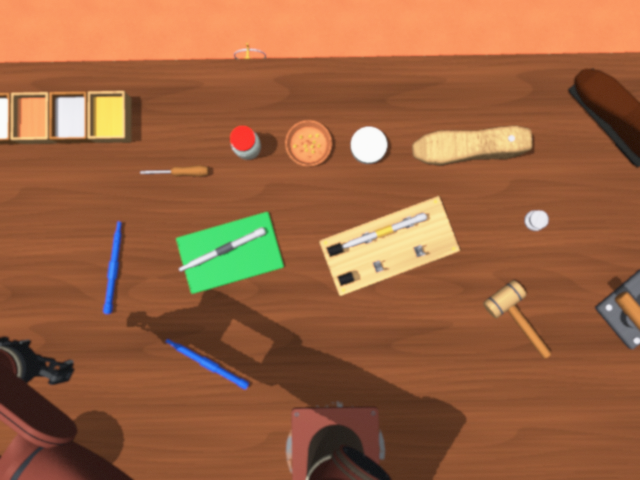

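View pics/side0.png

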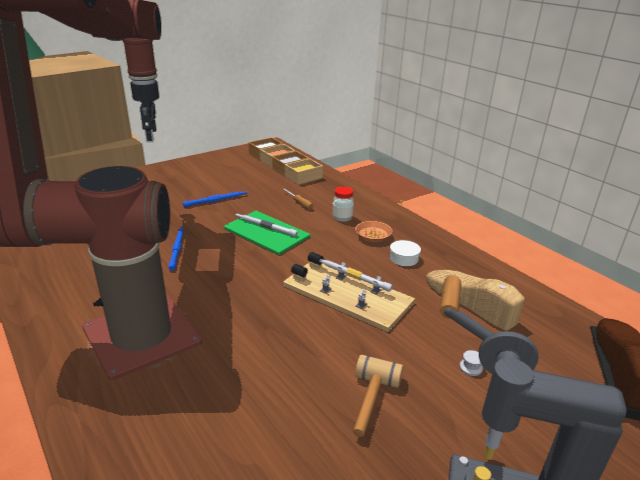

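The top view shows four punch-shaped things: blue ones at (113,267) and (208,364), the brass-gripped stowed one at (385,232), and a steel one with a dark grip on the green board at (223,248). The steel one matches the description. The rack's empty row is the lower one, with its guard at (347,279) and clips at (379,267) and (421,251).

```bash
cat > h.py <<'E'
import numpy as np,cv2
from scipy.spatial.transform import Rotation as R
def ray_plane(img,px,z):
    K,V=img["K"],img["view"]; d=V[:3,:3].T@np.linalg.solve(K,[px[0],px[1],1]); o=-V[:3,:3].T@V[:3,3]
    return o+d*(z-o[2])/d[2]
def wrist_plane(img,st,px,z):
    K,H=img["K"],img["hand_eye"]; v=np.array([px[0]-K[0,2],px[1]-K[1,2]]); r=np.hypot(*v); t=r/K[0,0]
    d=np.array([*(v/max(r,1e-9)*np.sin(t)),np.cos(t)])
    Q=R.from_euler("xyz",st["ee_rot"],degrees=True).as_matrix()
    d=Q@H[:3,:3]@d; o=Q@H[:3,3]+st["tcp_pos"]
    return o+d*(z-o[2])/d[2]
def crop(im,x0,y0,x1,y1,s,fn):
    cv2.imwrite(fn,cv2.resize(im[y0:y1,x0:x1],None,fx=s,fy=s,interpolation=cv2.INTER_CUBIC))
E
python3 - <<'E'
import cv2;from h import crop
im=cv2.imread("pics/top0.png")
a=cv2.resize(im[205:300,170:290],None,fx=3.3,fy=3.3,interpolation=2)
b=cv2.resize(im[195:300,315:465],None,fx=5,fy=5,interpolation=2)
cv2.imwrite("pics/c1.png",cv2.resize(im[205:300,170:290],None,fx=6,fy=6,interpolation=2))
cv2.imwrite("pics/c2.png",b)
E
```

```text
(no output)
```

View pics/c1.png

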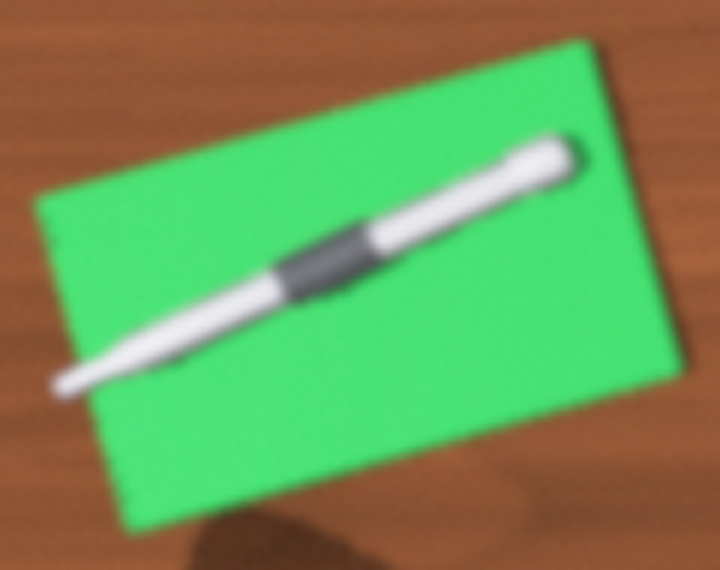

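View pics/c2.png

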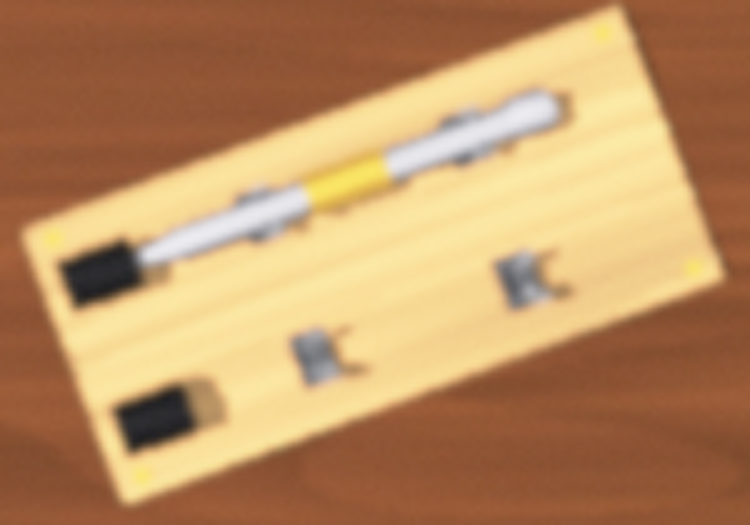

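The close crop confirms it: steel punch, dark grip at about (225,249), tip at (180,269), head at (266,231). Next I compute positions from these.

```bash
cat > m.py <<'E'
import numpy as np
from h import *
from rig import viewer
i=viewer.get_image("top")
c=lambda u,v:(170+u/6,205+v/6)
d=lambda u,v:(315+u/5,195+v/5)
z=.02
tip=ray_plane(i,c(55,388),z);head=ray_plane(i,c(578,155),z);g=ray_plane(i,c(330,262),z)
print("punch",tip,head,g,np.linalg.norm(tip-head),np.degrees(np.arctan2(*(tip-head)[1::-1])))
cs=[ray_plane(i,d(*p),.016) for p in ((22,232),(620,5),(722,275),(125,505))]
m=np.mean(cs,0);ax=(cs[0]-cs[1]+cs[3]-cs[2])/2;print("rack",m,np.linalg.norm(ax),np.degrees(np.arctan2(ax[1],ax[0])))
f=ray_plane(i,d(317,357),.056);r=ray_plane(i,d(525,280),.056);print("clips",f,r,np.linalg.norm(f-r),np.degrees(np.arctan2(*(f-r)[1::-1])),(f+r)/2)
a=np.arctan2(ax[1],ax[0]);print("seat from corners", m+.036*np.array([-np.sin(a),np.cos(a),0]))
E
python3 m.py
```

```text
punch [0.43295015 0.36032454 0.02      ] [0.52177887 0.15316392 0.02      ] [0.48096303 0.25155297 0.02      ] 0.2254020084955043 113.20924235472458
rack [ 0.48198059 -0.13890697  0.016     ] 0.30478955150428166 110.0100107387385
clips [ 0.43305252 -0.10710059  0.056     ] [ 0.467024   -0.20371512  0.056     ] 0.10241303555330443 109.37263004184204 [ 0.45003826 -0.15540786  0.056     ]
seat from corners [ 0.44815381 -0.15122561  0.016     ]
```

```bash
cat > go.py <<'E'
import sys,numpy as np
from rig import env
from scipy.spatial.transform import Rotation as R
def to(p,yaw):
    s=env.read_state();Q=R.from_euler("xyz",s["ee_rot"],degrees=True)
    print("delta cm",np.round(100*Q.inv().apply(np.array(p)-s["tcp_pos"]),2),"spin",round((s["ee_rot"][2]-yaw+180)%360-180,2),"t",s["time"])
if __name__=="__main__": a=list(map(float,sys.argv[1:]));to(a[:3],a[3])
E
python3 go.py .481 .2515 .2 113.2
```

```text
delta cm [-32.43 -18.93   5.58] spin 41.08 t 0.2
```

>>> servo_tool(deltas=[{"x": -3,"y": -1.7,"z": 0.5,"spin": 5},{"x": -7,"y": -4,"z": 1.2,"spin": 11},{"x": -11.5,"y": -6.7,"z": 2,"spin": 18},{"x": -16,"y": -9.3,"z": 2.8,"spin": 25},{"x": -20.5,"y": -12,"z": 3.6,"spin": 31},{"x": -25,"y": -14.6,"z": 4.4,"spin": 36},{"x": -29,"y": -17,"z": 5,"spin": 39.5},{"x": -32,"y": -18.7,"z": 5.5,"spin": 41}])

```text
time: 1.0
tcp_pos: [0.4792, 0.2535, 0.201]
ee_rot: [-180.0, 0.0, 113.1]
contact_force: [0.5, 0.6, -0.3]
finger_gap: 0.0853
finger_force: 0.0
```

>>> servo_tool(deltas=[{"x": -0.4,"y": -0.2,"z": 0.1},{"x": -0.4,"y": -0.2,"z": 0.1},{"x": -0.4,"y": -0.2,"z": 0.1}])

```text
validation failed for argument at $.de...
```

```bash
python3 - <<'E'
from rig import env, viewer
import cv2,pickle
s=env.read_state();i=viewer.get_image("wrist");pickle.dump((s,i),open("w1.pkl","wb"))
cv2.imwrite("pics/w1.png",i["pixels"][:,:,::-1]);print(s["tcp_pos"],s["ee_rot"])
s=viewer.get_image("side");pickle.dump(s,open("s1.pkl","wb"))
E
```

```text
[0.4791906  0.25353034 0.20097875] [-1.79999330e+02  1.57410294e-02  1.13129141e+02]
```

View pics/w1.png

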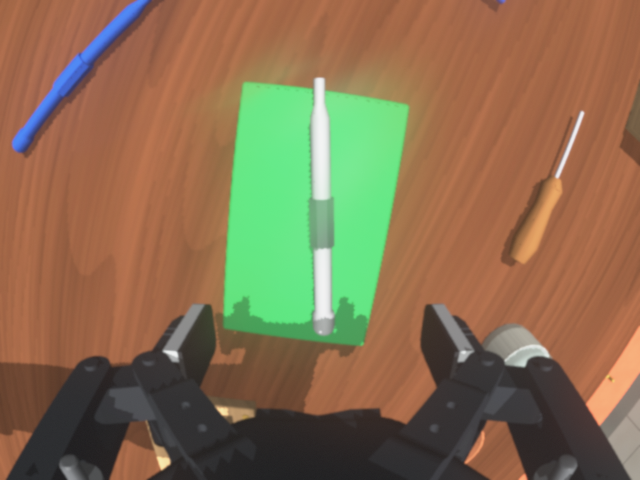

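The wrist view shows the punch with its tip at (319,78), head end at (323,334) and grip between rows 197 and 248, centred at (321.5,222).

```bash
python3 - <<'E'
import pickle
from h import *
s,i=pickle.load(open("w1.pkl","rb"))
for z in (.01,.016,.022,.028):
    t,h=wrist_plane(i,s,(319,78),z),wrist_plane(i,s,(323,334),z)
    ge=[wrist_plane(i,s,p,z+.006) for p in ((320.5,197),(322.5,248))]
    print(z,np.round(t,4),np.round(h,4),np.linalg.norm(t-h),np.degrees(np.arctan2(*(t-h)[1::-1])),np.round((ge[0]+ge[1])/2,4),np.linalg.norm(ge[0]-ge[1]),np.round(h+(t-h)*104/220,4))
im=pickle.load(open("s1.pkl","rb"))["pixels"][:,:,::-1]
a=cv2.resize(im[200:255,220:315],None,fx=6,fy=6,interpolation=2)
b=cv2.resize(im[245:325,280:415],None,fx=4.2,fy=4.2,interpolation=2)[:, :570]
cv2.imwrite("pics/s1.png",np.vstack([a[:260],b[:,:570]]) if 0 else a)
E
```

```text
0.01 [0.4343 0.3619 0.01  ] [0.5296 0.1491 0.01  ] 0.23315703682824537 114.13101908365357 [0.4839 0.2515 0.016 ] 0.0445111239637372 [0.4846 0.2497 0.01  ]
0.016 [0.4346 0.3611 0.016 ] [0.5281 0.1525 0.016 ] 0.22863208870249074 114.13101908365356 [0.4832 0.2529 0.022 ] 0.043630186698552904 [0.4839 0.2511 0.016 ]
0.022 [0.4349 0.3604 0.022 ] [0.5265 0.1559 0.022 ] 0.22410714057673625 114.13101908365356 [0.4825 0.2543 0.028 ] 0.042749249433368657 [0.4832 0.2525 0.022 ]
0.028 [0.4352 0.3596 0.028 ] [0.525  0.1592 0.028 ] 0.2195821924509817 114.13101908365357 [0.4818 0.2557 0.034 ] 0.04186831216818431 [0.4826 0.254  0.028 ]
```

View pics/s1.png

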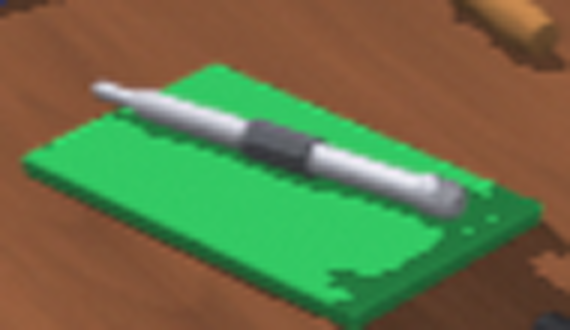

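The side crop shows the tip at about (236,214.7), the grip centre at (267,224.5) and the head end at about (296,234).

```bash
python3 - <<'E'
import pickle
from h import *
from scipy.optimize import least_squares
s,i=pickle.load(open("w1.pkl","rb"));S=pickle.load(open("s1.pkl","rb"))
from rig import viewer
T=viewer.get_image("top")
def tri(w,sd,tp):
    rays=[(wrist_plane(i,s,w,0),wrist_plane(i,s,w,.1))]+[(ray_plane(I,p,0),ray_plane(I,p,.1)) for I,p in ((S,sd),(T,tp))]
    f=lambda X:np.concatenate([(a+(b-a)*X[2]/.1-X)[:2] for a,b in rays])
    r=least_squares(f,[.48,.25,.02]);return r.x,np.round(r.fun*1e3,1)
c=lambda u,v:(170+u/6,205+v/6);q=lambda u,v:(220+u/6,200+v/6)
print(tri((319.5,79),q(95,89),c(57,387)));print(tri((321.5,222),q(282,147),c(330,262)));print(tri((323,333),q(462,202),c(576,156)))
# axis fit
E
python3 go.py .4825 .2535 .08 114.1
```

```text
(array([0.4345028 , 0.35948672, 0.02166201]), array([ 1.1,  0.3,  0.1,  0. , -1.2, -0.4]))
(array([0.48218165, 0.25238604, 0.02236962]), array([ 0.6,  1.3,  0.7, -0.1, -1.3, -1.2]))
(array([0.52448965, 0.15544257, 0.02353442]), array([ 1.2,  2.3,  2.1, -0.5, -3.4, -1.8]))
delta cm [-0.12  0.31 12.07] spin -1.08 t 1.15
```

>>> servo_tool(deltas=[{"x": 0,"y": 0.1,"z": 3,"spin": -0.5},{"x": -0.1,"y": 0.2,"z": 6,"spin": -0.9},{"x": -0.1,"y": 0.3,"z": 9,"spin": -0.9},{"x": -0.1,"y": 0.3,"z": 11.5,"spin": -0.9},{"x": -0.1,"y": 0.3,"z": 12,"spin": -0.9},{"x": -0.1,"y": 0.3,"z": 12,"spin": -0.9}], hand=0.1, squeeze=60)

```text
time: 1.75
tcp_pos: [0.4804, 0.2567, 0.0807]
ee_rot: [-179.9, -0.0, 114.3]
contact_force: [-0.4, 0.0, 1.1]
finger_gap: 0.0467
finger_force: 0.0
```

```bash
python3 - <<'E'
from rig import env, viewer
import cv2,pickle
s=env.read_state();i=viewer.get_image("wrist");pickle.dump((s,i),open("w2.pkl","wb"))
cv2.imwrite("pics/w2.png",i["pixels"][:,:,::-1]);print(s["tcp_pos"],s["ee_rot"],s["finger_gap"])
E
python3 go.py .4822 .253 .04 113.9
```

```text
[0.48037631 0.25672804 0.08069948] [-1.79880810e+02 -2.14401824e-02  1.14264574e+02] 0.04672603818777613
delta cm [-0.39 -0.1   4.2 ] spin 0.36 t 1.8
```

View pics/w2.png

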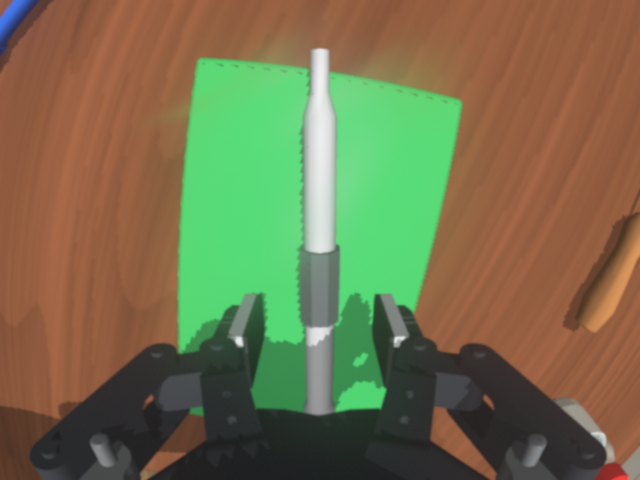

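The punch lies between the fingers on column 320, with grip rows 248–326. I refine the grip centre from this view.

```bash
python3 - <<'E'
import pickle
from h import *
s,i=pickle.load(open("w2.pkl","rb"))
Q=R.from_euler("xyz",s["ee_rot"],degrees=True)
for z in (.018,.022):
  for n,p,dz in (("tip",(320,49),.004),("g1",(320,248),.01),("g2",(319,326),.01)):
    P=wrist_plane(i,s,p,z+dz);print(z,n,np.round(P,4),np.round(1e3*Q.inv().apply(P-s["tcp_pos"]),1))
E
```

```text
0.018 tip [0.4348 0.3607 0.022 ] [113.5   1.3  58.7]
0.018 g1 [0.4741 0.2738 0.028 ] [18.2  1.4 52.7]
0.018 g2 [0.4916 0.234  0.028 ] [-25.4   1.   52.7]
0.022 tip [0.4352 0.3599 0.026 ] [112.7   1.3  54.7]
0.022 g1 [0.4735 0.275  0.032 ] [19.5  1.4 48.7]
0.022 g2 [0.4906 0.2361 0.032 ] [-23.    0.9  48.7]
```

>>> servo_tool(deltas=[{"x": -0.1,"y": 0.1,"z": 1.0,"spin": 0.2},{"x": -0.2,"y": 0.1,"z": 2.2,"spin": 0.2},{"x": -0.3,"y": 0.1,"z": 3.2,"spin": 0.2},{"x": -0.3,"y": 0.1,"z": 3.8,"spin": 0.2},{"x": -0.3,"y": 0.1,"z": 3.9,"spin": 0.2},{"x": -0.3,"y": 0.1,"z": 3.9,"spin": 0.2}])

```text
time: 2.4
tcp_pos: [0.4835, 0.2536, 0.0419]
ee_rot: [-180.0, -0.0, 114.0]
contact_force: [0.3, -0.0, 0.7]
finger_gap: 0.0464
finger_force: 0.0
```

>>> servo_tool(deltas=[{"x": 0,"y": 0,"z": 0,"spin": 0},{"x": 0,"y": 0,"z": 0,"spin": 0},{"x": 0,"y": 0,"z": 0,"spin": 0},{"x": 0,"y": 0,"z": 0,"spin": 0},{"x": 0,"y": 0,"z": 0,"spin": 0},{"x": 0,"y": 0,"z": 0,"spin": 0}], hand=-1, squeeze=60)

```text
time: 3.0
tcp_pos: [0.4841, 0.2539, 0.043]
ee_rot: [179.9, 0.0, 114.0]
contact_force: [-0.7, 0.1, 5.5]
finger_gap: 0.0182
finger_force: 60.1
```

>>> servo_tool(deltas=[{"x": 0,"y": 0,"z": -0.5,"spin": 0},{"x": 0,"y": 0,"z": -1.5,"spin": 0},{"x": 0,"y": 0,"z": -3.5,"spin": 0},{"x": 0,"y": 0,"z": -6.5,"spin": 0},{"x": 0,"y": 0,"z": -10,"spin": 0},{"x": 0,"y": 0,"z": -13,"spin": 0},{"x": 0,"y": 0,"z": -15,"spin": 0},{"x": 0,"y": 0,"z": -15,"spin": 0}])

```text
time: 3.8
tcp_pos: [0.4856, 0.2544, 0.1962]
ee_rot: [179.6, 0.0, 114.0]
contact_force: [0.2, -0.3, -2.8]
finger_gap: 0.0182
finger_force: 59.2
```

```bash
python3 go.py .46 -.165 .19 110
```

```text
delta cm [-37.28 -19.39   0.51] spin 3.99 t 3.8
```

```bash
python3 go.py .491 -.138 .15 110
```

```text
delta cm [-36.07 -15.49   4.54] spin 3.99 t 3.8
```

>>> servo_tool(deltas=[{"x": -2,"y": -0.9,"z": 0,"spin": 0.3},{"x": -6,"y": -2.6,"z": 0.5,"spin": 0.8},{"x": -10.5,"y": -4.5,"z": 1,"spin": 1.3},{"x": -15,"y": -6.5,"z": 1.7,"spin": 2},{"x": -19.5,"y": -8.4,"z": 2.4,"spin": 2.5},{"x": -24,"y": -10.3,"z": 3.1,"spin": 3},{"x": -28,"y": -12,"z": 3.7,"spin": 3.5},{"x": -31.5,"y": -13.5,"z": 4.2,"spin": 4}])

```text
time: 4.6
tcp_pos: [0.4868, -0.0908, 0.1483]
ee_rot: [-179.9, -0.1, 109.9]
contact_force: [0.8, 0.2, -3.4]
finger_gap: 0.0179
finger_force: 59.2
```

>>> servo_tool(deltas=[{"x": -2.5,"y": -1,"z": 0.2,"spin": 0},{"x": -4,"y": -1.7,"z": 0.3,"spin": 0},{"x": -4.5,"y": -2,"z": 0.3,"spin": 0},{"x": -4.5,"y": -2,"z": 0.3,"spin": 0},{"x": -4.5,"y": -2,"z": 0.3,"spin": 0}])

```text
time: 5.1
tcp_pos: [0.4845, -0.1371, 0.1466]
ee_rot: [-180.0, -0.1, 110.0]
contact_force: [-0.1, 0.5, -3.1]
finger_gap: 0.0181
finger_force: 59.2
```

```bash
python3 - <<'E'
from rig import env, viewer
import cv2,pickle
s=env.read_state();i=viewer.get_image("wrist");pickle.dump((s,i),open("w3.pkl","wb"))
S=viewer.get_image("side");pickle.dump(S,open("s3.pkl","wb"))
w=i["pixels"];print(s["tcp_pos"],s["ee_rot"],s["contact_force"])
a=cv2.resize(w[0:440,80:480],None,fx=1.36,fy=1.36,interpolation=2)
cv2.imwrite("pics/w3.png",a[:,:,::-1])
E
```

```text
[ 0.48452491 -0.13711528  0.14664948] [-1.79963208e+02 -7.27289027e-02  1.10003688e+02] [-0.09716311  0.51922595 -3.08388749]
```

View pics/w3.png

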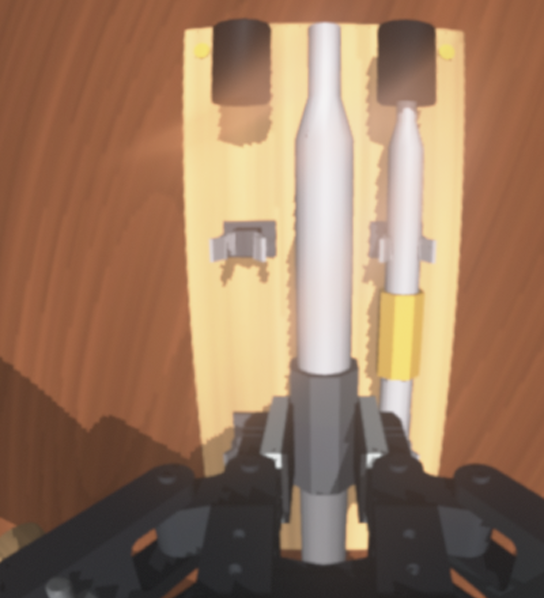

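The wrist view shows the punch held straight, with its tip at crop (324,24) and grip rows 370–492. The front clip of the empty row is at crop (244,245), and the empty guard spans columns 212–271 with its mouth near row 104.

```bash
python3 - <<'E'
import pickle
from h import *
s,i=pickle.load(open("w3.pkl","rb"))
Q=R.from_euler("xyz",s["ee_rot"],degrees=True)
def P(n,u,v,z):
    p=wrist_plane(i,s,(80+u/1.36,v/1.36),z);print(n,np.round(p,4),"tool mm",np.round(1e3*Q.inv().apply(p-s["tcp_pos"]),1));return p
for off in (.016,.021):
  z=s["tcp_pos"][2]-off
  print("axis off",off);P("tip",324,24,z+.003);P("g1",324,370,z+.01);P("g2",323,493,z+.01);P("neck",323,250,z);P("neckL",295,180,z);P("neckR",352,180,z)
P("lipL",212,246,.056);P("lipR",276,246,.056);P("guardL",212,70,.042);P("guardR",271,70,.042);P("mouthbot",241,104,.03);P("mouthtop",241,104,.055)
P("brassneckL",387,200,.042);P("brassneckR",423,200,.042);P("boardL",190,200,.016);P("boardR",462,200,.016);P("brass tipguard",406,104,.042)
P("bg1",403,293,.052);P("bg2",400,380,.052);P("cornL",184,31,.016);P("cornR",464,32,.016)
E
```

```text
axis off 0.016
tip [ 0.4455 -0.0284  0.1336] tool mm [115.5   0.5  13.1]
g1 [ 0.4766 -0.1138  0.1406] tool mm [24.6  0.5  6. ]
g2 [ 0.49   -0.1515  0.1406] tool mm [-15.4   0.3   6. ]
neck [ 0.4659 -0.0853  0.1306] tool mm [55.   0.3 16.1]
neckL [ 0.4526 -0.0702  0.1306] tool mm [73.8 -7.1 16.1]
neckR [ 0.4667 -0.0651  0.1306] tool mm [73.8  7.9 16.1]
axis off 0.021
tip [ 0.445  -0.0269  0.1286] tool mm [117.    0.5  18.1]
g1 [ 0.4773 -0.1157  0.1356] tool mm [22.6  0.5 11. ]
g2 [ 0.4912 -0.1549  0.1356] tool mm [-19.    0.2  11. ]
neck [ 0.4662 -0.0861  0.1256] tool mm [54.2  0.3 21.1]
neckL [ 0.4524 -0.0703  0.1256] tool mm [73.7 -7.4 21.1]
neckR [ 0.4669 -0.065   0.1256] tool mm [73.7  8.1 21.1]
lipL [ 0.4248 -0.1098  0.056 ] tool mm [ 46.  -46.7  90.7]
lipR [ 0.4506 -0.1008  0.056 ] tool mm [ 45.6 -19.4  90.7]
guardL [ 0.3965 -0.0372  0.042 ] tool mm [123.9 -48.5 104.8]
guardR [ 0.4216 -0.0296  0.042 ] tool mm [122.4 -22.3 104.8]
mouthbot [ 0.4119 -0.0473  0.03  ] tool mm [109.1 -37.4 116.8]
mouthtop [ 0.417  -0.0493  0.055 ] tool mm [105.5 -33.4  91.8]
brassneckL [ 0.489  -0.0669  0.042 ] tool mm [ 64.3  28.3 104.7]
brassneckR [ 0.504 -0.061  0.042] tool mm [ 64.7  44.4 104.7]
boardL [ 0.4002 -0.0994  0.016 ] tool mm [ 64.1 -66.2 130.8]
boardR [ 0.5279 -0.0528  0.016 ] tool mm [ 64.3  69.6 130.7]
brass tipguard [ 0.4818 -0.0237  0.042 ] tool mm [107.4  36.3 104.8]
bg1 [ 0.509 -0.102  0.052] tool mm [24.5 35.1 94.7]
bg2 [ 0.5236 -0.1404  0.052 ] tool mm [-16.6  35.7  94.6]
cornL [ 0.3677 -0.0179  0.016 ] tool mm [151.8 -68.9 130.9]
cornR [0.4986 0.0292 0.016 ] tool mm [151.3  70.2 130.8]
```

>>> servo_tool(deltas=[{"x": -0.6,"y": -1.2,"z": 0,"spin": 0},{"x": -1.2,"y": -2.4,"z": 1,"spin": -0.1},{"x": -1.7,"y": -3.3,"z": 2.5,"spin": -0.1},{"x": -1.7,"y": -3.4,"z": 4,"spin": -0.1},{"x": -1.7,"y": -3.4,"z": 5,"spin": -0.1},{"x": -1.7,"y": -3.4,"z": 5.2,"spin": -0.1},{"x": -1.7,"y": -3.4,"z": 5.2,"spin": -0.1},{"x": -1.7,"y": -3.4,"z": 5.2,"spin": -0.1}])

```text
time: 6.0
tcp_pos: [0.4593, -0.1659, 0.0959]
ee_rot: [180.0, 0.0, 110.1]
contact_force: [0.4, -0.7, -2.2]
finger_gap: 0.0183
finger_force: 59.3
```

```bash
python3 - <<'E'
from rig import env, viewer
import cv2,pickle
s=env.read_state();i=viewer.get_image("wrist");pickle.dump((s,i),open("w4.pkl","wb"))
S=viewer.get_image("side");pickle.dump(S,open("s4.pkl","wb"))
w=i["pixels"];print(s["tcp_pos"],s["ee_rot"],s["contact_force"])
a=cv2.resize(w[20:260,240:400],None,fx=2.5,fy=2.5,interpolation=2)
b=cv2.resize(S["pixels"][240:330,280:420][:, :133],None,fx=3,fy=3,interpolation=2)
b=np.pad(b,((0,600-b.shape[0]),(0,0),(0,0))) if 0 else cv2.copyMakeBorder(b,0,600-b.shape[0],0,0,cv2.BORDER_CONSTANT)
cv2.imwrite("pics/w4.png",cv2.hconcat([a,b])[:,:,::-1])
E
```

```text
[ 0.45930288 -0.1659154   0.09590149] [1.79959466e+02 4.76591146e-02 1.10100618e+02] [ 0.40970772 -0.656353   -2.15088218]
```

View pics/w4.png

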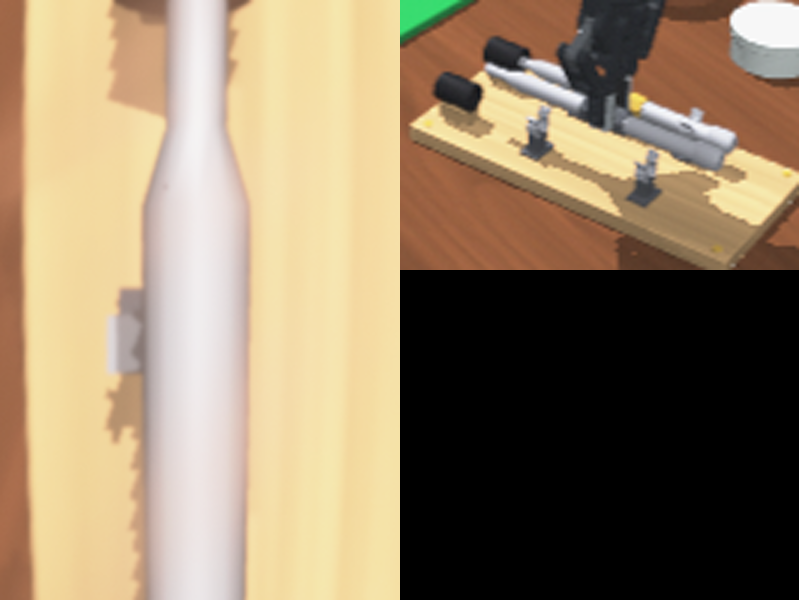

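The close view shows the punch axis at crop column 196, with the clip's left lip at 107 and no right lip visible. So the row lies further left (tool -y). I compute by how much.

```bash
python3 - <<'E'
import pickle
from h import *
s,i=pickle.load(open("w4.pkl","rb"))
Q=R.from_euler("xyz",s["ee_rot"],degrees=True)
def P(n,u,v,z):
    p=wrist_plane(i,s,(240+u/2.5,20+v/2.5),z);print(n,np.round(1e3*Q.inv().apply(p-s["tcp_pos"]),1),np.round(p,4))
P("lipL",107,345,.056);P("lipLtop",107,316,.056);P("lipLbot",107,372,.056);P("board edge",25,300,.016);P("guardL",112,0,.042);P("guardR",255,0,.042)
for z in (.07,.076,.08):
  P("neckL",145,345,z);P("neckR",248,345,z);P("shoulder",196,205,z);P("tipneckstart",196,128,z)
E
```

```text
lipL [ 62.6 -14.5  39.8] [ 0.4242 -0.1121  0.056 ]
lipLtop [ 67.6 -14.4  39.8] [ 0.4226 -0.1074  0.056 ]
lipLbot [ 58.  -14.6  39.8] [ 0.4257 -0.1165  0.056 ]
board edge [ 69.6 -35.7  79.8] [ 0.4019 -0.1129  0.016 ]
guardL [127.1 -14.7  53.8] [ 0.4019 -0.0517  0.042 ]
guardR [126.9  11.4  53.8] [ 0.4264 -0.0428  0.042 ]
neckL [63.7 -7.3 25.8] [ 0.4306 -0.1086  0.07  ]
neckR [63.7  8.6 25.9] [ 0.4455 -0.1032  0.07  ]
shoulder [85.4  0.6 25.8] [ 0.4305 -0.0855  0.07  ]
tipneckstart [97.5  0.6 25.8] [ 0.4264 -0.0742  0.07  ]
neckL [64.2 -7.  19.8] [ 0.4307 -0.1081  0.076 ]
neckR [64.2  8.3 19.9] [ 0.4451 -0.1028  0.076 ]
shoulder [85.   0.6 19.8] [ 0.4307 -0.0859  0.076 ]
tipneckstart [96.6  0.6 19.8] [ 0.4267 -0.075   0.076 ]
neckL [64.5 -6.7 15.8] [ 0.4308 -0.1077  0.08  ]
neckR [64.5  8.1 15.9] [ 0.4447 -0.1026  0.08  ]
shoulder [84.7  0.6 15.8] [ 0.4308 -0.0862  0.08  ]
tipneckstart [95.9  0.6 15.8] [ 0.4269 -0.0756  0.08  ]
```

```bash
python3 - <<'E'
import pickle
from h import *
s,_=pickle.load(open("w4.pkl","rb"));S=pickle.load(open("s4.pkl","rb"))
Q=R.from_euler("xyz",s["ee_rot"],degrees=True)
for n,x,px in (("tip",117.4,(280+87/3,240+68/3)),("head",-102.6,(280+322/3,240+156/3)),("headtop(r10)",-96,(280+336/3*0+322/3,240+156/3))):
    p=s["tcp_pos"]+Q.apply([x/1e3,.0006,0]); V,K=S["view"],S["K"]
    for z in (.065,.07,.075,.08,.085):
        c=V[:3,:3]@[p[0],p[1],z]+V[:3,3];u=K@c/c[2];print(n,z,np.round(u[:2]-px,1))
E
```

```text
tip 0.065 [-0.8  3.1]
tip 0.07 [-0.8  1.5]
tip 0.075 [-0.7 -0.2]
tip 0.08 [-0.7 -1.9]
tip 0.085 [-0.7 -3.6]
head 0.065 [-1.5  4.8]
head 0.07 [-1.3  3. ]
head 0.075 [-1.1  1.3]
head 0.08 [-0.9 -0.5]
head 0.085 [-0.7 -2.2]
headtop(r10) 0.065 [-4.1  3.8]
headtop(r10) 0.07 [-3.9  2. ]
headtop(r10) 0.075 [-3.7  0.3]
headtop(r10) 0.08 [-3.5 -1.5]
headtop(r10) 0.085 [-3.3 -3.2]
```

>>> servo_tool(deltas=[{"x": 0,"y": -0.19,"z": 0.4,"spin": -0.3},{"x": 0,"y": -0.19,"z": 1.0,"spin": -0.3},{"x": 0,"y": -0.19,"z": 1.5,"spin": -0.3},{"x": 0,"y": -0.19,"z": 1.7,"spin": -0.3},{"x": 0,"y": -0.19,"z": 1.7,"spin": -0.3}])

```text
time: 6.6
tcp_pos: [0.4566, -0.1661, 0.0776]
ee_rot: [-180.0, -0.1, 110.4]
contact_force: [-0.9, -0.1, -3.5]
finger_gap: 0.0184
finger_force: 59.3
```

>>> servo_tool(deltas=[{"x": 0,"y": 0,"z": 0.1,"spin": 0},{"x": 0,"y": 0,"z": 0.2,"spin": 0},{"x": 0,"y": 0,"z": 0.3,"spin": 0},{"x": 0,"y": 0,"z": 0.3,"spin": 0}])

```text
time: 7.0
tcp_pos: [0.4571, -0.1666, 0.0755]
ee_rot: [-180.0, 0.0, 110.4]
contact_force: [-1.5, -1.3, -1.8]
finger_gap: 0.018
finger_force: 59.5
```

>>> servo_tool(deltas=[{"x": 0,"y": 0,"z": 0.05,"spin": 0},{"x": 0,"y": 0,"z": 0.1,"spin": 0},{"x": 0,"y": 0,"z": 0.15,"spin": 0},{"x": 0,"y": 0,"z": 0.15,"spin": 0}])

```text
time: 7.4
tcp_pos: [0.457, -0.1666, 0.074]
ee_rot: [-180.0, 0.0, 110.4]
contact_force: [-3.1, -1.0, 3.0]
finger_gap: 0.0182
finger_force: 60.0
```

>>> servo_tool(deltas=[{"x": 0,"y": -0.06,"z": 0,"spin": 0},{"x": 0,"y": -0.06,"z": 0.05,"spin": 0},{"x": 0,"y": -0.06,"z": 0.1,"spin": 0},{"x": 0,"y": -0.06,"z": 0.1,"spin": 0}])

```text
time: 7.8
tcp_pos: [0.4567, -0.1667, 0.0732]
ee_rot: [180.0, 0.0, 110.4]
contact_force: [-2.0, -1.8, 5.2]
finger_gap: 0.0183
finger_force: 60.3
```

>>> servo_tool(deltas=[{"x": 0,"y": 0,"z": 0.05,"spin": 0},{"x": 0,"y": 0,"z": 0.1,"spin": 0},{"x": 0,"y": 0,"z": 0.15,"spin": 0},{"x": 0,"y": 0,"z": 0.15,"spin": 0}])

```text
time: 8.2
tcp_pos: [0.4569, -0.1668, 0.0719]
ee_rot: [180.0, 0.0, 110.4]
contact_force: [-3.3, -0.5, 6.7]
finger_gap: 0.0179
finger_force: 60.5
```

>>> servo_tool(deltas=[{"x": 0,"y": -0.05,"z": 0.05,"spin": 0},{"x": 0,"y": -0.05,"z": 0.1,"spin": 0},{"x": 0,"y": -0.05,"z": 0.15,"spin": 0},{"x": 0,"y": -0.05,"z": 0.2,"spin": 0},{"x": 0,"y": -0.05,"z": 0.2,"spin": 0}])

```text
time: 8.7
tcp_pos: [0.4567, -0.167, 0.07]
ee_rot: [179.9, 0.1, 110.4]
contact_force: [-1.7, -1.3, 6.4]
finger_gap: 0.0181
finger_force: 60.5
```

>>> servo_tool(deltas=[{"x": 0,"y": 0,"z": 0.05,"spin": 0},{"x": 0,"y": 0,"z": 0.1,"spin": 0},{"x": 0,"y": 0,"z": 0.15,"spin": 0},{"x": 0,"y": 0,"z": 0.2,"spin": 0},{"x": 0,"y": 0,"z": 0.2,"spin": 0}])

```text
time: 9.2
tcp_pos: [0.4563, -0.1669, 0.0673]
ee_rot: [180.0, 0.0, 110.4]
contact_force: [-0.1, -1.8, 1.5]
finger_gap: 0.0181
finger_force: 60.0
```

>>> servo_tool(deltas=[{"x": 0,"y": 0,"z": 0.05,"spin": 0},{"x": 0,"y": 0,"z": 0.1,"spin": 0},{"x": 0,"y": 0,"z": 0.15,"spin": 0},{"x": 0,"y": 0,"z": 0.2,"spin": 0},{"x": 0,"y": 0,"z": 0.2,"spin": 0}])

```text
time: 9.7
tcp_pos: [0.4556, -0.1663, 0.0647]
ee_rot: [-180.0, -0.1, 110.4]
contact_force: [1.5, -0.4, -5.3]
finger_gap: 0.0182
finger_force: 59.2
```

>>> servo_tool(deltas=[{"x": 0,"y": 0,"z": 0.05,"spin": 0},{"x": 0,"y": 0,"z": 0.1,"spin": 0},{"x": 0,"y": 0,"z": 0.1,"spin": 0}])

```text
time: 10.0
tcp_pos: [0.4557, -0.1663, 0.0639]
ee_rot: [-180.0, -0.1, 110.4]
contact_force: [1.0, 0.3, -5.0]
finger_gap: 0.0181
finger_force: 59.2
```

>>> servo_tool(deltas=[{"x": 0,"y": 0,"z": 0.05,"spin": 0},{"x": 0,"y": 0,"z": 0.1,"spin": 0},{"x": 0,"y": 0,"z": 0.1,"spin": 0},{"x": 0,"y": 0,"z": 0.1,"spin": 0}])

```text
time: 10.4
tcp_pos: [0.4558, -0.1665, 0.0632]
ee_rot: [-180.0, -0.0, 110.4]
contact_force: [-1.0, 1.9, -2.7]
finger_gap: 0.0178
finger_force: 59.5
```

>>> servo_tool(deltas=[{"x": 0,"y": 0,"z": 0.05,"spin": 0},{"x": 0,"y": 0,"z": 0.1,"spin": 0},{"x": 0,"y": 0,"z": 0.1,"spin": 0}])

```text
time: 10.7
tcp_pos: [0.456, -0.1667, 0.063]
ee_rot: [-180.0, -0.0, 110.4]
contact_force: [-3.4, 3.5, 6.5]
finger_gap: 0.0181
finger_force: 60.6
```

>>> servo_tool(deltas=[{"x": 0,"y": 0,"z": 0,"spin": 0},{"x": 0,"y": 0,"z": 0,"spin": 0},{"x": 0,"y": 0,"z": 0,"spin": 0},{"x": 0,"y": 0,"z": 0.2,"spin": 0},{"x": 0,"y": 0,"z": 0.5,"spin": 0},{"x": 0,"y": 0,"z": 0.6,"spin": 0},{"x": 0,"y": 0,"z": 0.6,"spin": 0},{"x": 0,"y": 0,"z": 0.6,"spin": 0}], hand=-0.3)

```text
time: 11.5
tcp_pos: [0.4559, -0.1667, 0.0562]
ee_rot: [-180.0, -0.0, 110.4]
contact_force: [-0.0, -0.7, 0.2]
finger_gap: 0.0299
finger_force: 0.0
```

```bash
python3 - <<'E'
from rig import env, viewer
import cv2,pickle
s=env.read_state();i=viewer.get_image("wrist");pickle.dump((s,i),open("w5.pkl","wb"))
S=viewer.get_image("side")
w=i["pixels"];print(s["tcp_pos"],s["ee_rot"],s["contact_force"])
a=cv2.resize(w[0:400,220:420],None,fx=1.5,fy=1.5,interpolation=2)
b=cv2.resize(S["pixels"][240:330,280:420],None,fx=3.55,fy=3.55,interpolation=2)
b=cv2.copyMakeBorder(b,0,600-b.shape[0],0,0,cv2.BORDER_CONSTANT)
cv2.imwrite("pics/w5.png",cv2.hconcat([a,b])[:,:,::-1])
E
```

```text
[ 0.45592984 -0.16669715  0.05618557] [-1.79990561e+02 -7.70651027e-03  1.10388115e+02] [-0.01407879 -0.65612079  0.19534113]
```

View pics/w5.png

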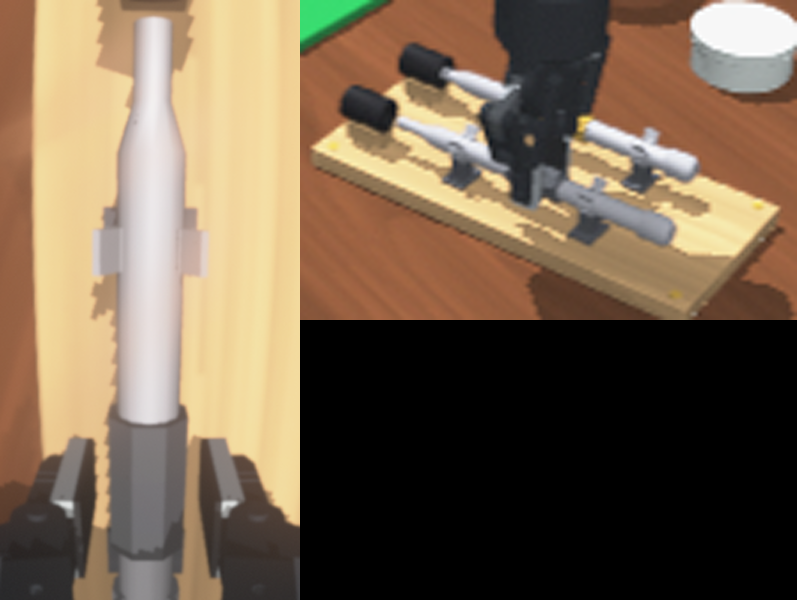

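Both clips hold the punch, and the tip at crop (153,17) is still outside the guard mouth at row 3 or so. Next I grip it again and slide it in.

>>> servo_tool(deltas=[{"x": 0,"y": 0,"z": 0,"spin": 0},{"x": 0,"y": 0,"z": 0,"spin": 0},{"x": 0,"y": 0,"z": 0,"spin": 0},{"x": 0,"y": 0,"z": 0,"spin": 0}], hand=-1, squeeze=50)

```text
time: 12.0
tcp_pos: [0.456, -0.1668, 0.0565]
ee_rot: [180.0, 0.0, 110.4]
contact_force: [-2.0, 0.8, 3.8]
finger_gap: 0.0185
finger_force: 49.4
```

>>> servo_tool(deltas=[{"x": 0.1,"y": 0,"z": 0,"spin": 0},{"x": 0.2,"y": 0,"z": 0,"spin": 0},{"x": 0.3,"y": 0,"z": 0,"spin": 0},{"x": 0.4,"y": 0,"z": 0,"spin": 0}])

```text
time: 12.4
tcp_pos: [0.4551, -0.1642, 0.0566]
ee_rot: [180.0, 0.2, 110.4]
contact_force: [-0.5, -5.5, -0.0]
finger_gap: 0.0187
finger_force: 49.0
```

>>> servo_tool(deltas=[{"x": 0.05,"y": 0,"z": 0,"spin": 0},{"x": 0.1,"y": 0,"z": 0,"spin": 0},{"x": 0.15,"y": 0,"z": 0,"spin": 0},{"x": 0.2,"y": 0,"z": 0,"spin": 0}])

```text
time: 12.8
tcp_pos: [0.4544, -0.1624, 0.0566]
ee_rot: [180.0, 0.2, 110.4]
contact_force: [-0.3, -6.5, -0.2]
finger_gap: 0.0186
finger_force: 49.0
```

>>> servo_tool(deltas=[{"x": 0.05,"y": 0,"z": 0,"spin": 0},{"x": 0.1,"y": 0,"z": 0,"spin": 0},{"x": 0.15,"y": 0,"z": 0,"spin": 0},{"x": 0.2,"y": 0,"z": 0,"spin": 0}])

```text
time: 13.2
tcp_pos: [0.4537, -0.1605, 0.0566]
ee_rot: [180.0, 0.2, 110.4]
contact_force: [-1.1, -5.3, 0.8]
finger_gap: 0.0189
finger_force: 49.0
```

>>> servo_tool(deltas=[{"x": 0.05,"y": 0,"z": 0,"spin": 0},{"x": 0.1,"y": 0,"z": 0,"spin": 0},{"x": 0.15,"y": 0,"z": 0,"spin": 0},{"x": 0.2,"y": 0,"z": 0,"spin": 0}])

```text
time: 13.6
tcp_pos: [0.4531, -0.1586, 0.0566]
ee_rot: [180.0, 0.2, 110.4]
contact_force: [-0.6, -5.9, -1.1]
finger_gap: 0.0186
finger_force: 49.0
```

>>> servo_tool(deltas=[{"x": 0.05,"y": 0,"z": 0,"spin": 0},{"x": 0.1,"y": 0,"z": 0,"spin": 0},{"x": 0.15,"y": 0,"z": 0,"spin": 0},{"x": 0.2,"y": 0,"z": 0,"spin": 0}])

```text
time: 14.0
tcp_pos: [0.4524, -0.1567, 0.0566]
ee_rot: [180.0, 0.2, 110.4]
contact_force: [0.2, -5.5, -0.7]
finger_gap: 0.0186
finger_force: 49.0
```

>>> servo_tool(deltas=[{"x": 0.05,"y": 0,"z": 0,"spin": 0},{"x": 0.1,"y": 0,"z": 0,"spin": 0}])

```text
time: 14.2
tcp_pos: [0.4521, -0.1558, 0.0566]
ee_rot: [180.0, 0.2, 110.4]
contact_force: [0.6, -6.0, -0.3]
finger_gap: 0.0184
finger_force: 49.0
```

>>> servo_tool(deltas=[{"x": 0.03,"y": 0,"z": 0,"spin": 0},{"x": 0.06,"y": 0,"z": 0,"spin": 0}])

```text
time: 14.4
tcp_pos: [0.4519, -0.1552, 0.0566]
ee_rot: [180.0, 0.2, 110.4]
contact_force: [-0.1, -5.4, -0.3]
finger_gap: 0.0185
finger_force: 49.0
```

>>> servo_tool(deltas=[{"x": 0.03,"y": 0,"z": 0,"spin": 0},{"x": 0.06,"y": 0,"z": 0,"spin": 0},{"x": 0.1,"y": 0,"z": 0,"spin": 0}])

```text
time: 14.7
tcp_pos: [0.4515, -0.1543, 0.0566]
ee_rot: [180.0, 0.2, 110.4]
contact_force: [0.3, -5.9, -1.1]
finger_gap: 0.0187
finger_force: 48.9
```

>>> servo_tool(deltas=[{"x": 0.03,"y": 0,"z": 0,"spin": 0},{"x": 0.05,"y": 0,"z": 0,"spin": 0}])

```text
time: 14.9
tcp_pos: [0.4514, -0.1538, 0.0566]
ee_rot: [180.0, 0.2, 110.4]
contact_force: [-0.3, -6.6, -1.1]
finger_gap: 0.0187
finger_force: 48.9
```

>>> servo_tool(deltas=[{"x": 0.03,"y": 0,"z": 0,"spin": 0},{"x": 0.05,"y": 0,"z": 0,"spin": 0}])

```text
time: 15.1
tcp_pos: [0.4512, -0.1533, 0.0566]
ee_rot: [180.0, 0.2, 110.4]
contact_force: [-0.5, -5.5, -1.5]
finger_gap: 0.0186
finger_force: 48.9
```

Still only clip friction, about 6 N. Continuing in 1 mm steps.

>>> servo_tool(deltas=[{"x": 0.03,"y": 0,"z": 0,"spin": 0},{"x": 0.06,"y": 0,"z": 0,"spin": 0},{"x": 0.1,"y": 0,"z": 0,"spin": 0}])

```text
time: 15.4
tcp_pos: [0.4508, -0.1524, 0.0566]
ee_rot: [180.0, 0.2, 110.4]
contact_force: [0.4, -5.7, -0.4]
finger_gap: 0.0187
finger_force: 48.9
```

>>> servo_tool(deltas=[{"x": 0.03,"y": 0,"z": 0,"spin": 0},{"x": 0.06,"y": 0,"z": 0,"spin": 0},{"x": 0.1,"y": 0,"z": 0,"spin": 0}])

```text
time: 15.7
tcp_pos: [0.4505, -0.1515, 0.0566]
ee_rot: [180.0, 0.2, 110.4]
contact_force: [1.1, -6.0, -0.1]
finger_gap: 0.0187
finger_force: 48.9
```

>>> servo_tool(deltas=[{"x": 0.03,"y": 0,"z": 0,"spin": 0},{"x": 0.06,"y": 0,"z": 0,"spin": 0},{"x": 0.1,"y": 0,"z": 0,"spin": 0}])

```text
time: 16.0
tcp_pos: [0.4502, -0.1505, 0.0566]
ee_rot: [180.0, 0.2, 110.4]
contact_force: [0.8, -6.4, -1.7]
finger_gap: 0.0184
finger_force: 48.9
```

>>> servo_tool(deltas=[{"x": 0.03,"y": 0,"z": 0,"spin": 0},{"x": 0.06,"y": 0,"z": 0,"spin": 0},{"x": 0.1,"y": 0,"z": 0,"spin": 0}])

```text
time: 16.3
tcp_pos: [0.4498, -0.1496, 0.0566]
ee_rot: [180.0, 0.2, 110.4]
contact_force: [0.5, -5.8, 0.1]
finger_gap: 0.0186
finger_force: 48.9
```

>>> servo_tool(deltas=[{"x": 0.03,"y": 0,"z": 0,"spin": 0},{"x": 0.06,"y": 0,"z": 0,"spin": 0},{"x": 0.1,"y": 0,"z": 0,"spin": 0}])

```text
time: 16.6
tcp_pos: [0.4495, -0.1487, 0.0566]
ee_rot: [180.0, 0.2, 110.4]
contact_force: [-0.1, -6.7, -0.5]
finger_gap: 0.0187
finger_force: 48.9
```

>>> servo_tool(deltas=[{"x": 0.03,"y": 0,"z": 0,"spin": 0},{"x": 0.06,"y": 0,"z": 0,"spin": 0},{"x": 0.1,"y": 0,"z": 0,"spin": 0}])

```text
time: 16.9
tcp_pos: [0.4492, -0.1477, 0.0566]
ee_rot: [179.9, 0.2, 110.4]
contact_force: [0.4, -5.9, -0.8]
finger_gap: 0.0186
finger_force: 48.9
```

>>> servo_tool(deltas=[{"x": 0.03,"y": 0,"z": 0,"spin": 0},{"x": 0.06,"y": 0,"z": 0,"spin": 0},{"x": 0.1,"y": 0,"z": 0,"spin": 0}])

```text
time: 17.2
tcp_pos: [0.4488, -0.1468, 0.0566]
ee_rot: [179.9, 0.2, 110.4]
contact_force: [1.1, -5.8, -1.0]
finger_gap: 0.0189
finger_force: 48.9
```

>>> servo_tool(deltas=[{"x": 0.03,"y": 0,"z": 0,"spin": 0},{"x": 0.06,"y": 0,"z": 0,"spin": 0},{"x": 0.1,"y": 0,"z": 0,"spin": 0}])

```text
time: 17.5
tcp_pos: [0.4485, -0.1458, 0.0566]
ee_rot: [179.9, 0.2, 110.4]
contact_force: [0.6, -6.7, -1.3]
finger_gap: 0.0188
finger_force: 48.9
```

>>> servo_tool(deltas=[{"x": 0.03,"y": 0,"z": 0,"spin": 0},{"x": 0.06,"y": 0,"z": 0,"spin": 0},{"x": 0.1,"y": 0,"z": 0,"spin": 0}])

```text
time: 17.8
tcp_pos: [0.4481, -0.1449, 0.0566]
ee_rot: [179.9, 0.2, 110.4]
contact_force: [1.9, -6.5, -0.8]
finger_gap: 0.0185
finger_force: 48.9
```

>>> servo_tool(deltas=[{"x": 0.03,"y": 0,"z": 0,"spin": 0},{"x": 0.06,"y": 0,"z": 0,"spin": 0}])

```text
time: 18.0
tcp_pos: [0.4479, -0.1443, 0.0566]
ee_rot: [179.9, 0.2, 110.4]
contact_force: [0.9, -5.5, -1.3]
finger_gap: 0.0189
finger_force: 48.9
```

>>> servo_tool(deltas=[{"x": 0.03,"y": 0,"z": 0,"spin": 0},{"x": 0.06,"y": 0,"z": 0,"spin": 0},{"x": 0.09,"y": 0,"z": 0,"spin": 0}])

```text
time: 18.3
tcp_pos: [0.4476, -0.1435, 0.0566]
ee_rot: [179.9, 0.2, 110.4]
contact_force: [1.1, -6.0, -1.3]
finger_gap: 0.0189
finger_force: 48.9
```

>>> servo_tool(deltas=[{"x": 0.03,"y": 0,"z": 0,"spin": 0},{"x": 0.06,"y": 0,"z": 0,"spin": 0},{"x": 0.1,"y": 0,"z": 0,"spin": 0}])

```text
time: 18.6
tcp_pos: [0.4473, -0.1425, 0.0566]
ee_rot: [179.9, 0.2, 110.4]
contact_force: [1.0, -5.6, -1.2]
finger_gap: 0.019
finger_force: 48.9
```

>>> servo_tool(deltas=[{"x": 0.03,"y": 0,"z": 0,"spin": 0},{"x": 0.06,"y": 0,"z": 0,"spin": 0},{"x": 0.1,"y": 0,"z": 0,"spin": 0}])

```text
time: 18.9
tcp_pos: [0.4469, -0.1416, 0.0566]
ee_rot: [179.9, 0.2, 110.4]
contact_force: [0.4, -5.9, -0.9]
finger_gap: 0.0189
finger_force: 48.9
```

>>> servo_tool(deltas=[{"x": 0.03,"y": 0,"z": 0,"spin": 0},{"x": 0.06,"y": 0,"z": 0,"spin": 0},{"x": 0.1,"y": 0,"z": 0,"spin": 0}])

```text
time: 19.2
tcp_pos: [0.4466, -0.1407, 0.0566]
ee_rot: [179.9, 0.2, 110.4]
contact_force: [0.9, -5.7, -0.8]
finger_gap: 0.0185
finger_force: 48.9
```

>>> servo_tool(deltas=[{"x": 0.03,"y": 0,"z": 0,"spin": 0},{"x": 0.06,"y": 0,"z": 0,"spin": 0},{"x": 0.1,"y": 0,"z": 0,"spin": 0}])

```text
time: 19.5
tcp_pos: [0.4463, -0.1398, 0.0566]
ee_rot: [179.9, 0.2, 110.4]
contact_force: [0.9, -6.6, -2.6]
finger_gap: 0.0189
finger_force: 48.8
```

>>> servo_tool(deltas=[{"x": 0.03,"y": 0,"z": 0,"spin": 0},{"x": 0.06,"y": 0,"z": 0,"spin": 0}])

```text
time: 19.7
tcp_pos: [0.4463, -0.1398, 0.0566]
ee_rot: [179.9, 0.3, 110.4]
contact_force: [1.4, -9.2, -3.7]
finger_gap: 0.0185
finger_force: 48.9
```

The tool has stopped moving and the axial force has risen, so the tip is on the plug. Next is a gentle press, held.

>>> servo_tool(deltas=[{"x": 0.02,"y": 0,"z": 0,"spin": 0},{"x": 0.04,"y": 0,"z": 0,"spin": 0},{"x": 0.04,"y": 0,"z": 0,"spin": 0}])

```text
time: 20.0
tcp_pos: [0.4463, -0.1398, 0.0567]
ee_rot: [179.9, 0.3, 110.4]
contact_force: [3.1, -10.6, -4.9]
finger_gap: 0.0189
finger_force: 48.9
```

>>> servo_tool(deltas=[{"x": 0.02,"y": 0,"z": 0,"spin": 0},{"x": 0.02,"y": 0,"z": 0,"spin": 0},{"x": 0.02,"y": 0,"z": 0,"spin": 0},{"x": 0.02,"y": 0,"z": 0,"spin": 0}])

```text
time: 20.4
tcp_pos: [0.4463, -0.1397, 0.0567]
ee_rot: [179.9, 0.3, 110.4]
contact_force: [3.2, -11.7, -5.7]
finger_gap: 0.0186
finger_force: 48.9
```

>>> servo_tool(deltas=[{"x": -0.05,"y": 0,"z": 0,"spin": 0},{"x": -0.1,"y": 0,"z": 0,"spin": 0}])

```text
time: 20.6
tcp_pos: [0.4464, -0.1398, 0.0567]
ee_rot: [179.9, 0.2, 110.4]
contact_force: [0.7, -4.8, -1.4]
finger_gap: 0.0189
finger_force: 49.4
```

>>> servo_tool(deltas=[{"x": 0,"y": 0,"z": 0,"spin": 0},{"x": 0,"y": 0,"z": 0,"spin": 0},{"x": 0,"y": 0,"z": 0,"spin": 0},{"x": 0,"y": 0,"z": 0,"spin": 0}], hand=-0.25)

```text
time: 21.0
tcp_pos: [0.4453, -0.138, 0.0562]
ee_rot: [-180.0, -0.0, 110.4]
contact_force: [-0.1, -0.3, 0.3]
finger_gap: 0.0321
finger_force: 0.0
```

>>> servo_tool(deltas=[{"x": 0,"y": 0,"z": -0.5,"spin": 0},{"x": 0,"y": 0,"z": -1.5,"spin": 0},{"x": 0,"y": 0,"z": -3,"spin": 0},{"x": 0,"y": 0,"z": -5,"spin": 0},{"x": 0,"y": 0,"z": -7.5,"spin": 0},{"x": 0,"y": 0,"z": -9.5,"spin": 0},{"x": 0,"y": 0,"z": -10,"spin": 0},{"x": 0,"y": 0,"z": -10,"spin": 0}])

```text
time: 21.8
tcp_pos: [0.4461, -0.1386, 0.1576]
ee_rot: [179.9, 0.1, 110.4]
contact_force: [-0.3, 0.7, 0.2]
finger_gap: 0.032
finger_force: 0.0
```

```bash
python3 - <<'E'
from rig import env, viewer
import cv2,numpy as np
s=env.read_state();i=viewer.get_image("wrist");S=viewer.get_image("side")
from h import *
# objective check without viewing: punch axis cols at the two necks, guard overlap
w=i["pixels"];print(s["tcp_pos"],s["ee_rot"],s["contact_force"])
Q=R.from_euler("xyz",s["ee_rot"],degrees=True)
g=cv2.cvtColor(w,cv2.COLOR_RGB2HSV)
for row in range(20,420,25):
    m=(g[row,:,1]<40)&(g[row,:,2]>110); c=np.flatnonzero(m[280:360])+280
    if len(c)>4:print(row,c.min(),c.max(),np.round(1e3*Q.inv().apply(wrist_plane(i,s,((c.min()+c.max())/2,row),.042)-s["tcp_pos"]),1))
E
```

```text
[ 0.44612934 -0.13863539  0.15755429] [1.79892873e+02 1.14855648e-01 1.10391334e+02] [-0.30325818  0.72225314  0.15035109]
120 309 329 [ 80.4   1.1 115.4]
145 307 329 [ 64.7   0.5 115.4]
170 307 328 [ 48.9   0.2 115.5]
195 298 337 [ 32.8   0.2 115.5]
270 312 323 [-18.5   0.2 115.6]
295 306 327 [-37.3  -0.5 115.6]
320 301 326 [-57.3  -2.7 115.7]
345 299 333 [-79.   -1.  115.7]
370 305 326 [-102.7   -1.4  115.8]
```

```bash
python3 -c "
from rig import order
print(order.finish_job())"
```

```text
the job is handed in; nothing more can be done
None
```

The punch is snapped home in both clips and slid in until the tip rested on the plug at about 6 N (estimated from the wrist force). I then let go, backed the arm clear and handed the job in at about 22 s; no verdict was returned.

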